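Tip the pipette tip box back onto its base and slide it home against the bench stop

ROBOT

A 6-joint arm with a two-finger parallel gripper is mounted at the origin on a cart in front of the work surface, level with it; the furniture and walls round the work are solid. World frame = base frame: x ahead of the robot, y to its left, z up, the work surface at z = 0. Lengths are in mm, angles in rad, forces in N, time in s.
With the tool pointing down it reaches from about 400 to 925 mm from the base axis. Payload 12.5 kg.
Tool frame: the origin (TCP) lies at the centre of the arm's flange, where the gripper is bolted on; the fingertips stand 190 mm ahead of it and the grasp point (between the pads) lies env.grip_point_offset ahead of it (env.grip_point_offset is the distance from the TCP to the grasp point, in mm); z points along the fingers, x is the direction in which the jaws open and shut, and the axes are right-handed (so a half turn about z gives the same grasp; the last joint's range is limited). The gripper opens to 95 mm and grips with 3 to 60 N. Pads are 20 mm wide; open, the fingers measure 119 mm over their backs; the gripper's body (75 mm by 180 mm) begins 59 mm behind the grasp point.
Start: joints at [-1.327, 0.491, 1.559, -0, 1.092, -0.106], TCP at [214.213, -587.144, 404.761] pointing down, gripper open.
Joint ranges: [-3.1, 3.1], [-0.84, 2.19], [0.05, 2.79], [-1.13, 4.28], [0.06, 2.93], [-2.69, 2.69]. Speed limits (rad/s): [2.22, 2.22, 2.79, 3.14, 3.14, 3.14].

INTERFACE

Orientations are given as [roll, pitch, yaw] about the fixed x, y, z axes, in that order (R = Rz(yaw) Ry(pitch) Rx(roll)).
In Python, from cell import state, read_camera, camera_model, job_done, env gives the robot as it stands.
- The arm moves only by the tool arm_command, never from a script. Its argument "steps" is a list of rows, each a list of 6 numbers: the shift along the tool's x, y, z in cm, then the turn, a rotation vector about the tool's x, y, z in degrees. In form: [[dx, dy, dz, rx, ry, rz], ...]. A call has 1 to 12 rows; each row is the pose to reach, as a shift and turn from the pose commanded when the call began, along the tool's axes at that moment; what a row does not reach only later rows make up. A row lasts 1/12 s, in which the tool goes at most 41.7 mm and 7.16 degrees, less where a joint would pass 70% of its speed; a pose out of reach is approached as far as the arm can. A call with a gripper value outside its range is refused whole. "jaw" is the finger opening in cm, from 0 to 9.51, set as the call begins (left out, the last holds). The fingers move at their own pace and stop on an object; the grip force is fixed at half the most. Time passes only in rows, so rows that repeat a pose let the fingers close. It gives the time, the measured TCP pose, the force and the opening at its end, in the units of the state.
- state(): the state, without advancing time (a new reading comes with each control period).
- read_camera(name): name is "scene" or "top" or "wrist"; returns the picture (420x560x3 uint8, red, green, blue); there is no depth.
- camera_model(name): a dict with "K" (3x3 intrinsics, pixels), "k1" (the pictures are not rectified: a ray, as slopes to the right and down, at radius r is drawn at 1 + k1 r^2 times it, then the intrinsics apply), "xyz" and "rotation" of the camera in the world. Camera axes: x right, y up, looking along -z (the intrinsics and any distortion apply to the point x, -y, -z); pixel columns grow to the right and rows downward; lengths in mm; the calibration is good to about 2 mm. A picture is of the moment at which its call begins: read the wrist's pose just before it. camera_model takes no time and is no camera call; for the wrist camera it gives the pose at the moment of the call.
- job_done(): hands the job in, once; it reports no verdict.
The state is a dict: "t": time; "joints": joint angles; "qvel": joint speeds; "tau": joint torques, N m; "eef_pos": TCP position; "tcp_rot": TCP orientation; "ft_force": force on the tool from outside, world axes, zero at the start; "moment": the same for the moment, N m; "opening": opening from 0.0 (shut) to 1.0 (fully open).
Only numpy, scipy, OpenCV 4.12 (cv2) and the standard library are available. Lean on these libraries where they do the work, as an engineer would, in place of code of your own. Each camera call takes 0.05 s, during which the arm holds its last target. There are 200 camera calls.

TASK

The closed pipette tip box has been left standing on its narrow end. Push it over so that it stands on its base again, lid up, then push it gently along the worktop until its leading end is flush against the metal bench stop, its whole width on the stop. Push only - do not lift or carry the box, leave the things round about where they are, and finish clear of everything.

Things in the scene. Friction and masses are not known exactly. Their poses are not given: they have to be found in the camera images.
- tip_box: closed tip box standing on its narrow end: coloured base, clear lid (fixed shut), 86 x 122 x 68 mm (its x, y, z; a 4 mm lip on the -x side), 0.10 to 0.20 kg. Origin: centre of its underside. z runs from underside to lid top, y along the 122 mm. At the start y points up (top at 122 mm), the underside faces roughly the bench stop and the lid's flat top faces away from it
- box_middle (a point): middle of the tip box (axes as the box), 34 mm from underside and lid top, 61 mm from either end. Pushed high on the lid's flat top, the box tips about the lower edge of its underside; past about 30 degrees it falls onto its base by itself. Pushed the other way it lands on its lid
- box_end (a point): point on the tip box's +y end face (up at the start), midway across it, 17 mm above the underside; once the box is tipped this end leads, facing the stop with 50 to 120 mm still to go, and shall meet it
- stop_face (a point): midway along the bench stop's flat upright face, 17 mm above the worktop. The stop is an aluminium angle fixed to the worktop: upright 160 mm long (its x), 35 mm high, 6 mm thick, with a flat foot 50 mm deep behind. y points into the stop, square to the face (the way the box is pushed); z up
- other_box: another closed tip box of the same size, standing properly on its base, origin under its centre; leave it. It stands before the fixed bench imager, which fills x 0.53 to 0.93, y -0.05 to 0.31 m up to 110 mm, with a tower 455 mm high at x 0.57 to 0.83, y 0.10 to 0.29 m: keep the arm clear of that
- small_bottle: small white screw-cap bottle, 48 mm wide, 97 mm high, origin under its centre, z up; leave it
- beaker: small clear beaker, 57 mm wide, 70 mm high, origin under its centre; leave it
- timer: flat white timer, 62 x 62 x 18 mm, origin under its centre; leave it
- petri: closed petri dish, 91 mm wide, 15 mm high, origin under its centre; leave it
- marker: marker pen lying flat, 138 mm long, 12 mm thick, origin under its centre; leave it
- tube: capped tube standing upright, 34 mm wide, 116 mm high, origin under its centre; leave it
Not all that is in view belongs to the job. Leave any orange look-alike of the tip_box alone.

How it is judged:
By the outcome, as a careful person would: the job done as asked, in the order asked, and still so for the second after the job is handed in, with the robot touching nothing.
It also fails if it takes over 43 s, if anything falls off the work surface, if the arm or the gripper's body presses on something with over 40 N, if the wrist force passes 120 N, or if a joint passes its speed limit or range.

## Working session

There is one attempt and no reset: what is moved stays moved. The work goes in short steps, Python scripts to look and compute and a tool call to move; the robot and the scene stay as the last step left them, time stands still between calls to the robot, and variables do not carry over. Pictures are saved under pics/ and viewed, about 8 in all and at most 12, crops included, and the job is handed in when it is done.

Besides the shell and the picture viewer there is one more tool, called as name(argument=value, ...) on one line, values as JSON. arm_command: Moves the arm, as the interface text tells. Its arguments: {"type":"object","properties":{"steps":{"type":"array"},"jaw":{"type":"number"}},"required":["steps"]}

```bash
mkdir -p pics; cat > h.py <<'E'
import numpy as np,cv2
from cell import state,read_camera,camera_model,job_done,env
from scipy.spatial.transform import Rotation as Ro
def rotm(m):
    r=np.array(m,float); return r if r.shape==(3,3) else Ro.from_euler('xyz',r).as_matrix()
def snap(n,f):
    m=camera_model(n); im=read_camera(n); cv2.imwrite(f'pics/{f}.png',im[:,:,::-1]); np.save(f'pics/{f}.npy',im); return m,im
def ray(m,u,v):
    K=np.array(m['K']); d=cv2.undistortPoints(np.array([[[u,v]]],float),K,np.array([m['k1'],0,0,0,0.]))[0,0]
    return rotm(m['rotation'])@np.array([d[0],-d[1],-1.])
def onz(m,u,v,z):
    d=ray(m,u,v); o=np.array(m['xyz']); return o+d*(z-o[2])/d[2]
def proj(m,P):
    p=rotm(m['rotation']).T@(np.array(P,float)-np.array(m['xyz'])); x=p[0]/-p[2]; y=-p[1]/-p[2]
    k=1+m['k1']*(x*x+y*y); K=np.array(m['K']); return (K@[x*k,y*k,1])[:2]
E
python3 - <<'E'
from h import *
a,_=snap('scene','scene0');b,_=snap('top','top0')
print(a,b,state(),env.grip_point_offset)
E
```

```text
{'K': array([[474.711601  ,   0.        , 281.30493733],
       [  0.        , 474.711601  , 214.7133565 ],
       [  0.        ,   0.        ,   1.        ]]), 'k1': 0.02933359792833334, 'xyz': array([-428.06020281,  594.43900427,  897.80133034]), 'rotation': array([ 0.9378847 , -0.01367506, -2.13235013])} {'K': array([[502.81615027,   0.        , 277.978337  ],
       [  0.        , 502.81615027, 207.55489404],
       [  0.        ,   0.        ,   1.        ]]), 'k1': -0.10009757644973942, 'xyz': array([ 348.84636558,  -35.85417865, 1618.41008775]), 'rotation': array([ 0.12376292,  0.0210079 , -1.58167406])} {'t': 0.1, 'joints': array([-1.32663213e+00,  4.91489958e-01,  1.55938678e+00,  2.94486371e-06,
        1.09168537e+00, -1.05615325e-01]), 'qvel': array([ 0.00026074, -0.00145932, -0.00145735,  0.00021075, -0.00297584,
       -0.00029785]), 'tau': array([ 2.19583206e-03, -6.13621902e+01, -2.58605164e+01,  6.93593966e-02,
        4.69592772e-02, -6.35574452e-05]), 'eef_pos': array([ 214.18770487, -587.12440651,  404.22647944]), 'tcp_rot': array([-3.14148786e+00,  9.63777117e-04, -1.22101811e+00]), 'ft_force': array([1.19824646, 0.12230255, 0.12296417]), 'moment': array([-0.0128044 , -0.00512634, -0.00770311]), 'opening': 0.9988992664423902} 171.3
```

View pics/scene0.png

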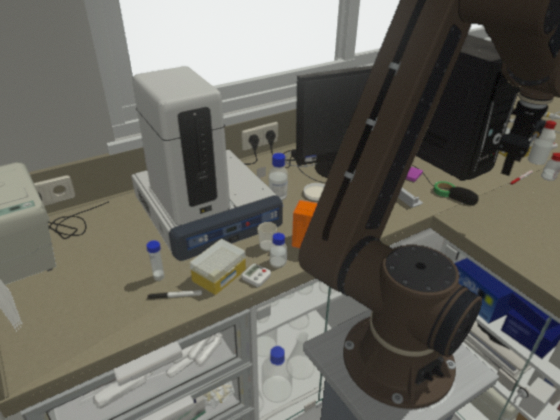

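View pics/top0.png

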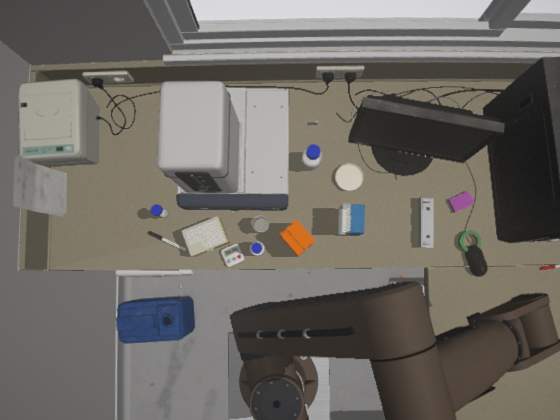

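The tip_box (blue base on the right, clear lid on the left) is at top px (352,219). The stop is at (427,222), to its right, so the push goes towards -y. The orange look-alike is at (297,238). I'll crop for corners.

```bash
python3 - <<'E'
from h import *
im=np.load('pics/top0.npy')[160:280,270:470]; cv2.imwrite('pics/c1.png',cv2.resize(im,None,fx=4,fy=4,interpolation=cv2.INTER_CUBIC)[:,:,::-1])
E
```

```text
(no output)
```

View pics/c1.png

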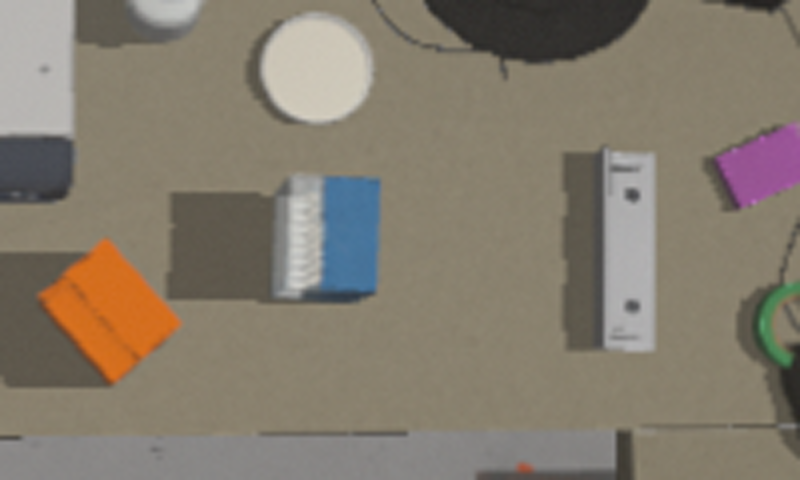

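```bash
python3 - <<'E'
from h import *
m=camera_model('top')
def g(n,u,v,z): print(n,onz(m,u/4+270-.375,v/4+160-.375,z).round(1))
for n,u,v in [('baseTop',381,178),('baseBot',375,292),('lidTop',293,175),('lidBot',288,294)]: g(n,u,v,122)
g('stopT35',604,148,35);g('stopB35',603,350,35);g('footT',655,153,2);g('footB',654,350,2)
for n,u,v in [('oT',106,240),('oR',181,322),('oB',113,383),('oL',39,296)]: g(n,u,v,122)
g('petriC',318,68,15);g('petriBot',318,123,15)
g('edge',400,432,0)
# scene view check
s=camera_model('scene')
print([proj(s,p).round() for p in ([380,-180,122],[430,-400,35])])
E
```

```text
baseTop [ 542.2 -267.3  122. ]
baseBot [ 456.7 -260.1  122. ]
lidTop [ 545.4 -201.3  122. ]
lidBot [ 456.1 -195.2  122. ]
stopT35 [ 575.2 -460.2   35. ]
stopB35 [ 414.5 -452.3   35. ]
footT [ 575.3 -510.9    2. ]
footB [ 415.2 -502.5    2. ]
oT [498.3 -60.3 122. ]
oR [ 436.3 -115.1  122. ]
oB [391.7 -63.9 122. ]
oL [457.   -9.8 122. ]
petriC [ 646.5 -235.8   15. ]
petriBot [ 601.4 -234.4   15. ]
edge [ 352.9 -295.2    0. ]
[array([357., 207.]), array([398., 201.])]
```

```bash
cat >> h.py <<'E'
def to(p,yaw=-0.05):
    s=state(); R=rotm(s['tcp_rot']); T=Ro.from_euler('xyz',[np.pi,0,yaw]).as_matrix()
    d=R.T@(np.array(p)-s['eef_pos'])/10; r=np.degrees(Ro.from_matrix(R.T@T).as_rotvec())
    print('shift cm',d.round(2),'rot deg',r.round(2))
E
python3 -c "
from h import *
to([503,-168,404])"
```

```text
shift cm [-29.48 -41.5    0.06] rot deg [-4.000e-02  5.000e-02 -6.709e+01]
```

arm_command(steps=[[-1,-1.4,0,0,0,-2.2],[-3,-4.2,0,0,0,-6.7],[-5.2,-7.3,0,0,0,-11.9],[-7.4,-10.4,0,0,0,-16.8],[-9.6,-13.5,0,0,0,-21.8],[-11.8,-16.6,0,0,0,-26.8],[-14,-19.7,0,0,0,-31.9],[-16.2,-22.8,0,0,0,-36.9],[-18.4,-25.9,0,0,0,-41.9],[-20.6,-29,0,0,0,-46.9],[-22.8,-32.1,0,0,0,-51.9],[-24,-33.8,0,0,0,-54.6]], jaw=4.5)

```text
t: 1.1
eef_pos: [450.8, -243.0, 404.7]
tcp_rot: [-3.141, 0.0, -0.262]
ft_force: [0.4, -0.7, -0.1]
opening: 0.471
```

```bash
python3 -c "
from h import *
print(state()['eef_pos'],state()['opening'],state()['tcp_rot']);to([503,-168,404])
m,_=snap('wrist','w1');to([503,-168,404])"
```

```text
[ 450.7910163  -242.99104665  404.65783386] 0.4710529930160346 [-3.14114673e+00  1.34575147e-04 -2.61663325e-01]
shift cm [ 3.1  -8.59  0.07] rot deg [ -0.03   0.   -12.13]
shift cm [ 3.07 -8.44  0.08] rot deg [-5.000e-02 -1.000e-02 -1.197e+01]
```

View pics/w1.png

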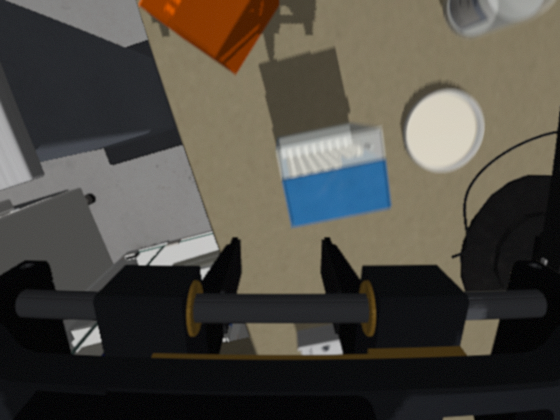

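The wrist view shows the box upright. The top corners of its underside are at (292,226) and (390,208), and the lid corners are at about (277,137) and (382,125).

```bash
python3 -c "
from h import *
m=camera_model('wrist')
for u,v in [(292,226),(390,208),(277,139),(382,127)]: print(onz(m,u,v,122).round(1))
to([503,-168,404])"
```

```text
[ 458.2 -258.3  122. ]
[ 541.6 -264.1  122. ]
[ 464.7 -185.2  122. ]
[ 546.9 -197.   122. ]
shift cm [ 3.07 -8.44  0.08] rot deg [-5.000e-02 -1.000e-02 -1.197e+01]
```

arm_command(steps=[[0.3,-0.9,0,0,0,-1.2],[0.8,-2.3,0,0,0,-3.2],[1.4,-3.8,0,0,0,-5.4],[2,-5.5,0,0,0,-7.8],[2.5,-7,0,0,0,-10],[2.9,-8,0,0,0,-11.4],[3.1,-8.4,0,0,0,-12],[3.1,-8.4,0,0,0,-12]])

```text
t: 1.82
eef_pos: [501.9, -172.9, 404.6]
tcp_rot: [3.142, 0.0, -0.058]
ft_force: [0.1, -1.5, 0.1]
opening: 0.473
```

```bash
python3 -c "
from h import *
to([502,-168,300])"
```

```text
shift cm [-0.02 -0.49 10.46] rot deg [ 0.    0.01 -0.46]
```

arm_command(steps=[[0,-0.5,0.5,0,0,-0.2],[0,-0.9,2,0,0,-0.4],[0,-0.9,4.5,0,0,-0.4],[0,-0.9,7.2,0,0,-0.4],[0,-0.9,9.3,0,0,-0.4],[0,-0.9,10.3,0,0,-0.4],[0,-0.9,10.6,0,0,-0.4],[0,-0.9,10.6,0,0,-0.4]])

```text
t: 2.48
eef_pos: [502.1, -164.4, 298.5]
tcp_rot: [-3.141, 0.001, -0.052]
ft_force: [0.1, -0.4, 0.3]
opening: 0.472
```

arm_command(steps=[[0,0.2,0,0,0,0],[0,0.4,0,0,0,0],[0,0.6,0,0,0,0],[0,0.8,0,0,0,0],[0,1.0,0,0,0,0],[0,1.2,0,0,0,0],[0,1.4,0,0,0,0],[0,1.6,0,0,0,0],[0,1.8,0,0,0,0],[0,2.0,0,0,0,0],[0,2.2,0,0,0,0],[0,2.4,0,0,0,0]])

```text
t: 3.48
eef_pos: [500.9, -188.2, 298.7]
tcp_rot: [-3.141, 0.0, -0.052]
ft_force: [0.8, 0.4, 0.1]
opening: 0.475
```

arm_command(steps=[[0,0.2,0,0,0,0],[0,0.4,0,0,0,0],[0,0.6,0,0,0,0],[0,0.8,0,0,0,0],[0,1.0,0,0,0,0],[0,1.2,0,0,0,0],[0,1.4,0,0,0,0],[0,1.6,0,0,0,0],[0,1.8,0,0,0,0],[0,2.0,0,0,0,0],[0,2.0,0,0,0,0]])

```text
t: 4.4
eef_pos: [499.9, -208.4, 298.7]
tcp_rot: [3.141, -0.0, -0.052]
ft_force: [-0.3, 0.4, -0.2]
opening: 0.477
```

```bash
python3 -c "
from h import *
print(state()['ft_force']); _,im=snap('top','t1')
cv2.imwrite('pics/t1c.png',cv2.resize(im[160:300,270:470],None,fx=4,fy=4,interpolation=cv2.INTER_CUBIC)[:,:,::-1])"
```

```text
[-0.25239343  0.35633628 -0.18238993]
```

View pics/t1c.png

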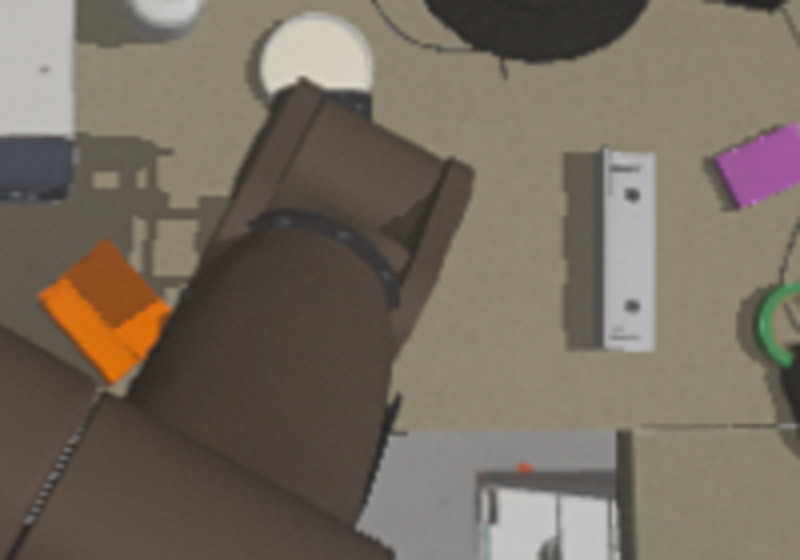

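The arm hides the box from above, so I'll look through the wrist camera.

```bash
python3 -c "
from h import *
snap('wrist','w2')"
```

```text
(no output)
```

View pics/w2.png

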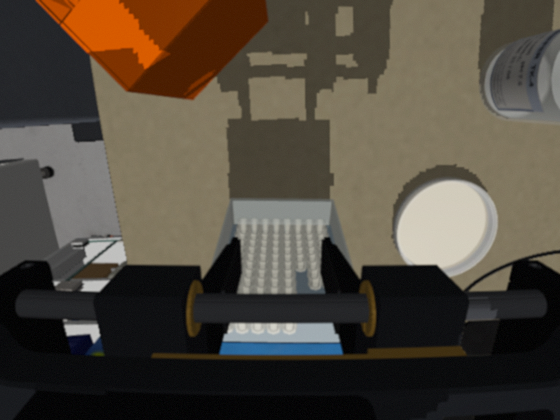

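The lid face is right in front of the fingers. Its lower edge is at row 200, columns 232–333. I'll check whether that edge has lifted.

```bash
python3 -c "
from h import *
m=camera_model('wrist')
for z in (0,20): print(onz(m,232,200,z).round(1),onz(m,333,200,z).round(1))
print(onz(m,221,344,122).round(1),onz(m,341,344,122).round(1))"
```

```text
[ 458.3 -202.3    0. ] [ 546.9 -207.     0. ]
[ 461.7 -197.2   20. ] [ 543.8 -201.5   20. ]
[ 464.1 -255.5  122. ] [ 532.7 -259.1  122. ]
```

arm_command(steps=[[0,0.2,0,0,0,0],[0,0.4,0,0,0,0],[0,0.6,0,0,0,0],[0,0.8,0,0,0,0],[0,1.0,0,0,0,0],[0,1.2,0,0,0,0],[0,1.4,0,0,0,0],[0,1.5,0,0,0,0]])

```text
t: 5.17
eef_pos: [499.1, -223.3, 298.7]
tcp_rot: [3.141, 0.0, -0.052]
ft_force: [0.3, -0.1, 0.9]
opening: 0.474
```

```bash
python3 -c "
from h import *
snap('wrist','w3')"
```

```text
(no output)
```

View pics/w3.png

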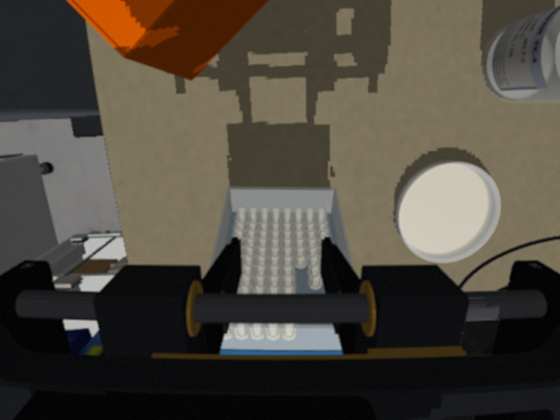

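The lower lid edge is at row 188 and looks wider, so it has lifted and the box is tipping. I'll keep pushing.

arm_command(steps=[[0,0.2,0,0,0,0],[0,0.5,0,0,0,0],[0,0.8,0,0,0,0],[0,1.1,0,0,0,0],[0,1.4,0,0,0,0],[0,1.7,0,0,0,0],[0,2.0,0,0,0,0],[0,2.3,0,0,0,0],[0,2.6,0,0,0,0],[0,2.8,0,0,0,0],[0,2.9,0,0,0,0],[0,2.9,0,0,0,0]])

```text
t: 6.22
eef_pos: [497.6, -252.2, 298.7]
tcp_rot: [3.142, -0.0, -0.052]
ft_force: [0.4, -0.7, -0.0]
opening: 0.472
```

```bash
python3 -c "
from h import *
snap('wrist','w4')"
```

```text
(no output)
```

View pics/w4.png

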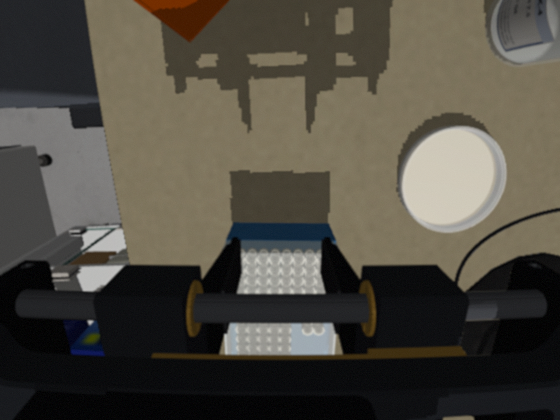

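The box has fallen onto its base. The rear blue end face is at rows 223–240, with the lid up.

```bash
python3 -c "
from h import *
m=camera_model('wrist')
print(onz(m,231,223,0).round(1),onz(m,332,223,0).round(1))
to([499,-225,330])"
```

```text
[ 453.1 -267.4    0. ] [ 543.5 -272.2    0. ]
shift cm [ 0.   -2.71 -3.13] rot deg [ 0.   0.  -0.1]
```

arm_command(steps=[[0,-0.5,0,0,0,0],[0,-1.4,0,0,0,0],[0,-2.0,0,0,0,0],[0,-2.2,0.6,0,0,0],[0,-2.2,2,0,0,0],[0,-2.2,4,0,0,0],[0,-2.2,6,0,0,0],[0,-2.2,7.8,0,0,0],[0,-2.2,8.8,0,0,0],[0,-2.2,9.1,0,0,0],[0,-2.2,9.1,0,0,0]])

```text
t: 7.18
eef_pos: [498.8, -229.8, 207.2]
tcp_rot: [-3.141, 0.001, -0.051]
ft_force: [0.8, 1.1, -0.1]
opening: 0.472
```

```bash
python3 -c "
from h import *
print(state()['ft_force']);to([496,-324,207])"
```

```text
[ 0.83406051  1.06990786 -0.07615818]
shift cm [0.2  9.42 0.01] rot deg [-0.03  0.06 -0.08]
```

arm_command(steps=[[0,0.3,0,0,0,0],[0,0.6,0,0,0,0],[0,0.9,0,0,0,0],[0,1.2,0,0,0,0],[0,1.5,0,0,0,0],[0,1.8,0,0,0,0],[0,2.1,0,0,0,0],[0,2.4,0,0,0,0],[0,2.7,0,0,0,0],[0,3.0,0,0,0,0],[0,3.3,0,0,0,0],[0,3.6,0,0,0,0]])

```text
t: 8.18
eef_pos: [496.9, -266.2, 207.7]
tcp_rot: [-3.142, 0.0, -0.052]
ft_force: [-0.1, 1.9, 1.0]
opening: 0.476
```

arm_command(steps=[[0,0.3,0,0,0,0],[0,0.6,0,0,0,0],[0,0.9,0,0,0,0],[0,1.2,0,0,0,0],[0,1.5,0,0,0,0],[0,1.8,0,0,0,0],[0,2.1,0,0,0,0],[0,2.4,0,0,0,0],[0,2.7,0,0,0,0],[0,3.0,0,0,0,0],[0,3.3,0,0,0,0],[0,3.6,0,0,0,0]])

```text
t: 9.18
eef_pos: [495.0, -302.2, 207.7]
tcp_rot: [3.141, -0.0, -0.052]
ft_force: [0.5, 1.3, -0.9]
opening: 0.475
```

```bash
python3 -c "
from h import *
to([496,-324,207]);snap('wrist','w5');_,im=snap('top','t2')
a=cv2.resize(im[160:300,320:470],None,fx=3,fy=3,interpolation=cv2.INTER_CUBIC)
b=np.load('pics/w5.npy')
c=np.zeros((420,800,3),np.uint8); c[:,:450]=a; c[:,450:]=b[:,110:460]
cv2.imwrite('pics/m5.png',c[:,:,::-1])"
```

```text
shift cm [0.21 2.17 0.07] rot deg [ 0.01 -0.   -0.09]
```

View pics/m5.png

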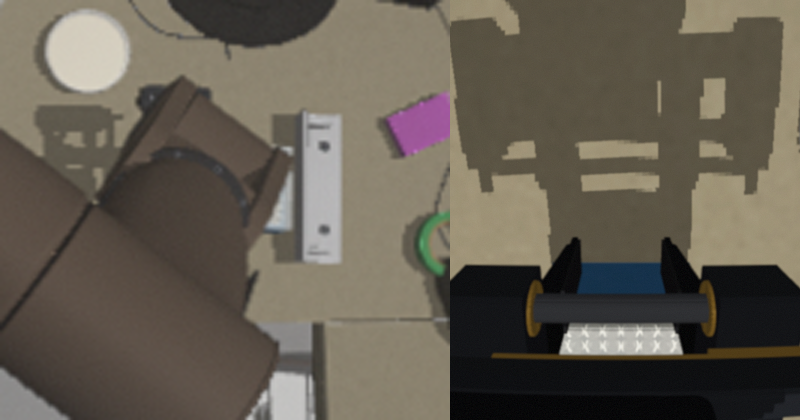

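In the left half (top view) the leading end is at column 291, just short of the stop at column 302.

```bash
python3 -c "
from h import *
m=camera_model('top')
for z in(40,68):print(onz(m,320+291/3,160+150/3,z).round(1),onz(m,320+291/3,160+230/3,z).round(1))"
```

```text
[ 531.8 -445.3   40. ] [ 447.3 -441.6   40. ]
[ 528.6 -438.    68. ] [ 445.6 -434.4   68. ]
```

arm_command(steps=[[0,0.2,0,0,0,0],[0,0.4,0,0,0,0],[0,0.6,0,0,0,0],[0,0.8,0,0,0,0],[0,1.0,0,0,0,0],[0,1.2,0,0,0,0],[0,1.4,0,0,0,0],[0,1.5,0,0,0,0]])

```text
t: 9.95
eef_pos: [494.3, -317.2, 207.8]
tcp_rot: [3.141, -0.0, -0.052]
ft_force: [-0.3, 1.3, 0.6]
opening: 0.472
```

arm_command(steps=[[0,0.1,0,0,0,0],[0,0.2,0,0,0,0],[0,0.3,0,0,0,0],[0,0.4,0,0,0,0]])

```text
t: 10.28
eef_pos: [494.1, -320.9, 207.8]
tcp_rot: [3.142, 0.0, -0.052]
ft_force: [-0.9, 0.8, 0.4]
opening: 0.474
```

arm_command(steps=[[0,0.1,0,0,0,0],[0,0.2,0,0,0,0],[0,0.3,0,0,0,0]])

```text
t: 10.53
eef_pos: [493.8, -322.7, 207.8]
tcp_rot: [-3.139, 0.002, -0.051]
ft_force: [2.1, 20.0, 9.5]
opening: 0.476
```

arm_command(steps=[[0,0.1,0,0,0,0],[0,0.2,0,0,0,0]])

```text
t: 10.7
eef_pos: [493.7, -323.2, 207.8]
tcp_rot: [-3.137, 0.003, -0.05]
ft_force: [3.2, 32.7, 15.4]
opening: 0.471
```

Contact with the stop is firm at 33 N. I'll back off, lift, and move clear.

arm_command(steps=[[0,-0.2,0,0,0,0],[0,-0.5,0,0,0,0],[0,-1.0,0,0,0,0],[0,-2,0,0,0,0],[0,-3,0,0,0,0],[0,-3.6,-0.5,0,0,0],[0,-3.8,-2.5,0,0,0],[0,-3.8,-5.5,0,0,0],[0,-3.8,-8.5,0,0,0],[0,-3.8,-11.5,0,0,0],[0,-3.8,-14,0,0,0],[0,-3.8,-15,0,0,0]])

```text
t: 11.7
eef_pos: [495.9, -287.4, 361.5]
tcp_rot: [3.139, -0.004, -0.051]
ft_force: [0.3, -0.7, -0.1]
opening: 0.472
```

arm_command(steps=[[0,-1,-0.5,0,0,0],[0,-3,-1.5,0,0,0],[0,-5.5,-2.5,0,0,0],[0,-8,-3.5,0,0,0],[0,-10.5,-4.5,0,0,0],[0,-13,-5,0,0,0],[0,-15,-5,0,0,0],[0,-16,-5,0,0,0],[0,-16,-5,0,0,0]])

```text
t: 12.45
eef_pos: [503.9, -126.1, 406.8]
tcp_rot: [-3.141, 0.002, -0.049]
ft_force: [0.2, 0.2, 0.3]
opening: 0.476
```

```bash
python3 -c "
from h import *
s=state();print(s['eef_pos'],s['ft_force']);_,im=snap('top','t3')
a=cv2.resize(im[170:270,340:470],None,fx=6,fy=6,interpolation=cv2.INTER_CUBIC)
cv2.imwrite('pics/t3c.png',a[:,:,::-1])"
```

```text
[ 503.86594529 -126.14163498  406.79557181] [0.16755762 0.19305151 0.33835311]
```

View pics/t3c.png

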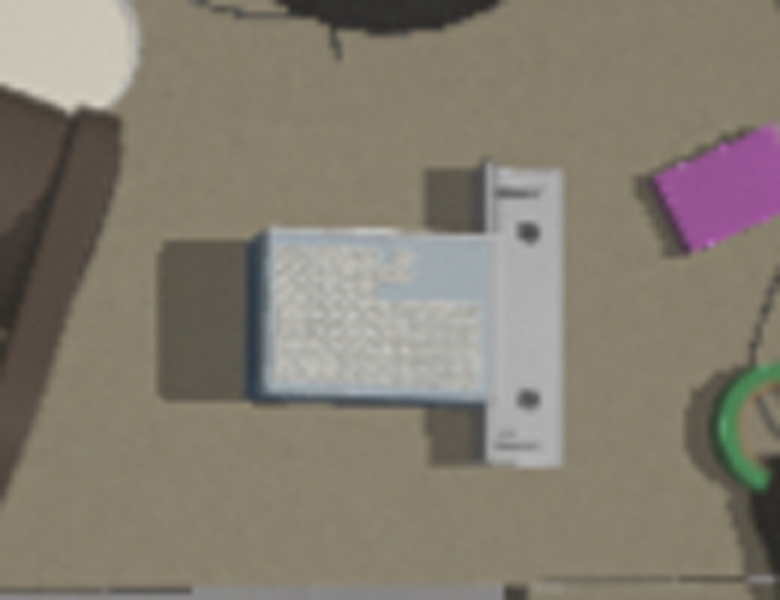

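The box lies lid up against the stop. Its leading lid edge runs (497,234)–(491,402) and its rear bottom edge is at about column 249. A numeric check follows.

```bash
python3 -c "
from h import *
m=camera_model('top')
def g(n,u,v,z): print(n,onz(m,u/6+340-.42,v/6+170-.42,z).round(1))
g('lead+x',497,234,68);g('lead-x',491,402,68);g('rearlid+x',264,230,68);g('rearlid-x',262,400,68);g('rearbot+x',251,242,0);g('rearbot-x',248,402,0)
g('stop+',488,163,35);g('stop-',487,466,35)
b=np.load('pics/top0.npy').astype(int);a=np.load('pics/t3.npy').astype(int)
print(abs(a-b).sum(2)[200:260,140:275].max())"
```

```text
lead+x [ 532.8 -455.2   68. ]
lead-x [ 445.6 -448.2   68. ]
rearlid+x [ 536.6 -333.6   68. ]
rearlid-x [ 448.5 -329.4   68. ]
rearbot+x [ 538.3 -339.3    0. ]
rearbot-x [ 451.9 -334.7    0. ]
stop+ [ 574.8 -461.1   35. ]
stop- [ 414.1 -453.4   35. ]
237
```

```bash
python3 -c "
from h import *
print(state()['t'],state()['ft_force']);print(job_done())"
```

```text
12.5 [-0.15141991 -0.10019817  0.10600078]
the job is handed in; nothing more can be done
None
```

The tip box is back on its base, lid up, and pushed against the bench stop. I handed the job in at 12.5 s of the 43 s allowed.

- **Tipping:** I pushed high on the lid's flat top with two half-open fingertips, and the box fell onto its base by itself.
- **Pushing:** I pushed low on its rear end, at about 24–36 mm/s, until it met the stop. I then stopped and backed off. The last push peaked at about 33 N along the push (about 36 N in all), through the fingertips.
- **Position:** The last top view puts the box at x of about 446–538 mm, so its whole width is on the stop (414–575 mm).
- **Flushness:** The box's yaw matches the stop's to within about half a degree. The rear bottom edge implies a leading end at y of about -459 mm against the stop face at about -457 mm, which is contact within the calibration. The lid's leading edge read about 5 mm short of that. I took this for the lid's slope or measuring error, because the contact force was clear.
- **Surroundings:** The gripper ended about 217 mm above the worktop with no force on it, clear of everything. I have no clean check that the other objects stayed put. My image comparison near them was spoiled by the arm in view. The planned path stayed clear of them, and forces were otherwise about 2 N at most.

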